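Face up the preserve jars

ROBOT

A 7-joint arm with a two-finger parallel gripper is mounted at the origin on the work surface. World frame = base frame: x ahead of the robot, y to its left, z up, the work surface at z = 0. Lengths are in m, angles in rad, forces in N, time in s.
With the tool pointing down it reaches from about 0.425 to 0.925 m from the base axis. Payload 6.8 kg.
Tool frame: the origin (TCP) lies on the front face of the gripper's body, between the roots of the fingers; the fingertips stand 73 mm ahead of it and the grasp point (between the pads) lies 54 mm ahead of it (env.nose_length is the distance from the TCP to the fingertips, in m); z points along the fingers, y is the line along which they close (so a half turn about z gives the same grasp; the last joint's range is limited). The gripper opens to 85 mm and grips with 20 to 120 N. Pads are 22 mm wide; open, the fingers measure 114 mm over their backs; the gripper's body (76 mm by 85 mm) begins 54 mm behind the grasp point. The pads swing forward as they close: fully open they stand 13 mm farther back than shut.
Start: joints at [-1.448, 0.477, 0.022, 1.555, -0.011, 1.109, -0.083], TCP at [0.154, 0.657, 0.304] pointing down, gripper open.
Joint ranges: [-2.96, 2.96], [-0.34, 2.1], [-1.41, 1.46], [0.24, 2.44], [-1.37, 4.51], [0.17, 1.92], [-2.96, 2.96]. Speed limits (rad/s): [2.39, 2.39, 3.14, 3.14, 3.14, 3.14, 3.14].

INTERFACE

Orientations are given as a unit quaternion [w, x, y, z].
In Python, from cell import env, kin, camera, calibration, job gives the robot as it stands. The module is installed in compiled form; this text tells all that it offers. Calls block until the motion is done:
- env.reach(position, orientation): joint-space move of the TCP to a pose.
- env.movel(position, velocity=0.15, rot=None, stop_force=None): straight line of the TCP; rot=None keeps the orientation; velocity is the mean speed in m/s. With stop_force (N) it stops when the force on the tool has changed by that much, and returns True; else False.
- env.goto_joints(angles): joint-space move.
- env.grip(opening, f_grip=None): finger opening in m; f_grip is the grip in N (None keeps the last); returns when the fingers have stopped.
- env.dwell(seconds).
- kin.inverse_kinematics(position, orientation): joint angles nearest the present ones, or None.
- env.get_state(): the state.
- camera(name): name is "scene" or "top" or "wrist"; returns (picture, depth): 384x512x3 uint8, blue, green, red; 384x512 float32, m along the optical axis (not along the pixel's ray), 0 where there is no reading.
- calibration(name): a dict with "fx", "fy", "cx", "cy" (pixels), "rvec" (rotation vector, rad) and "tvec" (3), from world to camera coordinates, as OpenCV has them. Camera axes: x right, y down, z forward; pixel columns grow to the right and rows downward; lengths in m; the calibration is good to about 2 mm. A picture is of the moment at which its call begins: read the wrist's pose just before it. calibration takes no time and is no camera call; for the wrist camera it gives the pose at the moment of the call.
A pose or a line that the arm cannot do raises env.PlanningError and nothing moves.
- job.job_done(): hands the job in, once; it reports no verdict.
The state is a dict: "time": time; "qpos": joint angles; "joint_velocities": joint speeds; "joint_torque": joint torques, N m; "tcp_pos": TCP position; "orientation": TCP orientation; "force": force on the tool from outside, world axes, zero at the start; "torque": the same for the moment, N m; "opening": finger opening in m.
Only numpy, scipy, OpenCV 4.12 (cv2) and the standard library are available. Lean on these libraries where they do the work, as an engineer would, in place of code of your own. Each camera call takes 0.05 s, during which the arm holds its last target. There are 200 camera calls.

TASK

Two jars have been left standing out in front of the display on the shop counter. Push each one along the counter into the gap in the row of its own kind, the wide jar between the two wide jars and the slim jar between the two slim ones, until it touches the wooden rail behind and stands about midway between its neighbours. Only push: do not lift a jar off the counter or tip it over, and leave the other jars and things where they are.

Things in the scene. Friction and masses are not known exactly. Their poses are not given: they have to be found in the camera images.
- wide_rail: Dark wood stop rail fixed to the counter, 310 mm long, 22 thick, 45 high, two wide jars against its front; at left or right, turned up to 0.2 rad. Origin: middle of its front face, at counter height; x points from the jars into the rail, y along it to the left. The gap's middle is at y = 0: the stray jar's axis belongs at x = -40 mm, y = 0.
- wide_jar: Preserve jar, closed, with a brown paper cover over its lid; solid upright cylinder, squat wide kind, 80 mm in diameter, 66 mm high, about 0.4 kg, side straight up to 37 mm. The stray one, 90 to 150 mm short of the rail in front of its gap and up to 45 mm to either side; slides freely. Origin: centre of its foot.
- wide_left: Preserve jar, closed, with a brown paper cover over its lid; solid upright cylinder, squat wide kind, 80 mm in diameter, 66 mm high, about 0.4 kg, side straight up to 37 mm. Already in place against the wide rail, at y = +108 mm of the rail's frame; leave it there. Origin: centre of its foot.
- wide_right: Preserve jar, closed, with a brown paper cover over its lid; solid upright cylinder, squat wide kind, 80 mm in diameter, 66 mm high, about 0.4 kg, side straight up to 37 mm. Already in place against the wide rail, at y = -108 mm of the rail's frame; leave it there. Origin: centre of its foot.
- narrow_rail: Dark wood stop rail fixed to the counter, 250 mm long, 22 thick, 45 high, two slim jars against its front; at left or right, turned up to 0.2 rad. Origin: middle of its front face, at counter height; x points from the jars into the rail, y along it to the left. The gap's middle is at y = 0: the stray jar's axis belongs at x = -29 mm, y = 0.
- narrow_jar: Preserve jar, closed, with a brown paper cover over its lid; solid upright cylinder, slim kind, 58 mm in diameter, 84 mm high, about 0.3 kg, side straight up to 55 mm. The stray one, 90 to 150 mm short of the rail in front of its gap and up to 45 mm to either side; slides freely. Origin: centre of its foot.
- narrow_left: Preserve jar, closed, with a brown paper cover over its lid; solid upright cylinder, slim kind, 58 mm in diameter, 84 mm high, about 0.3 kg, side straight up to 55 mm. Already in place against the narrow rail, at y = +86 mm of the rail's frame; leave it there. Origin: centre of its foot.
- narrow_right: Preserve jar, closed, with a brown paper cover over its lid; solid upright cylinder, slim kind, 58 mm in diameter, 84 mm high, about 0.3 kg, side straight up to 55 mm. Already in place against the narrow rail, at y = -86 mm of the rail's frame; leave it there. Origin: centre of its foot.
- stamp: Turned wooden hand stamp standing upright between the two groups, foot 34 mm in diameter, 63 mm high, loose; leave it. Origin: centre of its foot.
- spoon: Wooden spoon lying at the left of the work, loose; leave it. Origin under its middle, it lies along its x.
- spool: Cork-coloured spool, 48 mm in diameter, 50 mm high, standing at the right of the work, loose; leave it. Origin: centre of its foot.

How it is judged:
By the outcome, as a careful person would: the job done as asked, in the order asked, and still so for the second after the job is handed in, with the robot touching nothing.
It also fails if it takes over 54 s, if anything falls off the work surface, if the arm or the gripper's body presses on something with over 40 N, if the wrist force passes 120 N, or if a joint passes its speed limit or range.

## Working session

There is one attempt and no reset: what is moved stays moved. The work goes in short steps, each a Python script; the robot and the scene stay as the last script left them, time stands still between calls to the robot, and variables do not carry over. Pictures are saved under pics/ and viewed, on a budget of 10 in all, crops included, one or two more only if the job needs it, and the job is handed in when it is done.

```bash
mkdir -p pics; python3 - <<'E'
from cell import env,camera,calibration
import cv2,numpy as np
s=env.get_state();print(s['time'],s['tcp_pos'],s['orientation'],s['force'])
for n in("top","scene"):
    p,d=camera(n);cv2.imwrite(f"pics/{n}0.png",p);np.save(n+"0",d);print({k:np.round(v,3).tolist() for k,v in calibration(n).items()},d.min(),d.max())
E
```

```text
0.0 [0.15431609 0.6566494  0.30292672] [-3.87098691e-05  1.15126081e-01  9.93350458e-01 -9.23276372e-04] [ 0.38517833 -0.02684321  0.10195502]
{'fx': 388.521, 'fy': 388.521, 'cx': 255.945, 'cy': 191.082, 'rvec': [2.125, -2.157, 0.158], 'tvec': [0.01, 0.577, 1.296]} 0.0 2.3415334
{'fx': 427.764, 'fy': 427.764, 'cx': 256.927, 'cy': 195.118, 'rvec': [0.933, 2.634, -0.894], 'tvec': [0.44, -0.251, 1.371]} 0.0 3.2827358
```

View pics/top0.png

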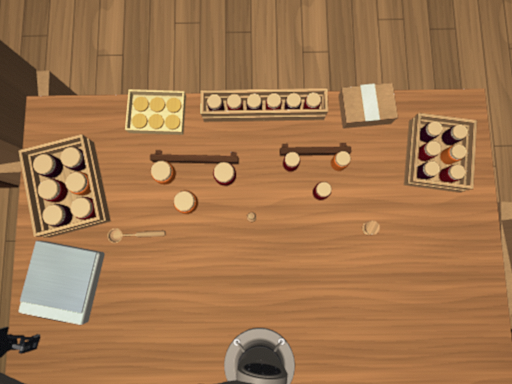

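View pics/scene0.png

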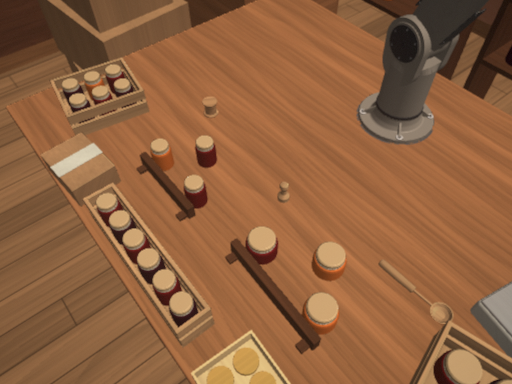

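The top view shows the wide group on the left: rail about (194,158), neighbours at (162,171) and (224,173), stray jar at (185,202). The slim group is on the right: rail (315,150), neighbours (291,160) and (342,159), stray jar (323,190). The stamp is at (251,217). The scene view agrees. Next I'll measure the lids.

```bash
cat > h.py <<'E'
from cell import env,kin,camera,calibration
import cv2,numpy as np
from scipy.spatial.transform import Rotation as R
def ray(c,uv,z):
    M=cv2.Rodrigues(np.array(c['rvec'],float))[0];t=np.array(c['tvec'],float).ravel()
    uv=np.atleast_2d(np.asarray(uv,float))
    d=np.c_[(uv[:,0]-c['cx'])/c['fx'],(uv[:,1]-c['cy'])/c['fy'],np.ones(len(uv))]@M
    o=-M.T@t
    return o+d*((z-o[2])/d[:,2])[:,None]
def proj(c,P):
    K=np.array([[c['fx'],0,c['cx']],[0,c['fy'],c['cy']],[0,0,1]])
    return cv2.projectPoints(np.array(P,float).reshape(-1,1,3),np.array(c['rvec'],float),np.array(c['tvec'],float),K,None)[0].reshape(-1,2)
def lids(c,img,depth,seeds,hts,rad=.05):
    "lid centre: points near the lid height around seed (world xy), by depth, centre of enclosing contour"
    v,u=np.mgrid[:384,:512];uv=np.c_[u.ravel(),v.ravel()]
    M=cv2.Rodrigues(np.array(c['rvec'],float))[0];t=np.array(c['tvec'],float).ravel()
    P=(np.c_[(uv[:,0]-c['cx'])/c['fx'],(uv[:,1]-c['cy'])/c['fy'],np.ones(len(uv))]*depth.ravel()[:,None]-t)@M
    out=[]
    for s,h in zip(seeds,hts):
        k=(abs(P[:,2]-h)<.009)&(np.hypot(*(P[:,:2]-s).T)<rad)&(depth.ravel()>0)
        m=k.reshape(384,512).astype(np.uint8)
        q=ray(c,uv[k],h) if k.any() else np.zeros((1,3))
        out.append((q[:,:2].mean(0),k.sum(),np.median(P[k,2]) if k.any() else 0,2*np.sqrt(np.var(q[:,:2],0).sum()*2)))
    return out,P
E
python3 - <<'E'
from h import *
c=calibration("top");img=cv2.imread("pics/top0.png");d=np.load("top0.npy")
px=[(185,202),(162,171),(224,173),(323,190),(291,160),(342,159),(251,217),(372,228)]
hh=[.066]*3+[.084]*3+[.063,.05]
seeds=[ray(c,p,h)[0,:2] for p,h in zip(px,hh)]
o,P=lids(c,img,d,seeds,hh)
for r in o: print(np.round(r[0],4),r[1],np.round(r[2],4),np.round(r[3],3))
# rails: dark pixels near 0.045 height
g=img.max(2).ravel()
for box in ((150,148,242,168),(278,142,354,158)):
    v,u=np.mgrid[:384,:512];k=(u>=box[0])&(u<box[2])&(v>=box[1])&(v<box[3])
    k=k.ravel()&(g<80)&(abs(P[:,2]-.045)<.007)
    q=ray(c,np.c_[u.ravel()[k],v.ravel()[k]],.045)[:,:2].astype(np.float32)
    print(k.sum(),cv2.minAreaRect(q),q.mean(0))
    vx,vy,x0,y0=cv2.fitLine(q,cv2.DIST_HUBER,0,.001,.001).ravel();print('dir',vx,vy,x0,y0)
for a,b in((1,2),(4,5)):
    l,r=o[a][0],o[b][0];print('sep',np.linalg.norm(l-r),'mid',(l+r)/2,'yaw',np.arctan2(-(l-r)[0],(l-r)[1]))
E
```

```text
[0.5435 0.2469] 327 0.0662 0.069
[0.6491 0.3271] 316 0.0661 0.07
[0.6407 0.1123] 315 0.0667 0.07
[ 0.5739 -0.2235] 178 0.0842 0.051
[ 0.6777 -0.121 ] 168 0.0852 0.05
[ 0.6777 -0.2924] 172 0.0842 0.051
[0.4892 0.0202] 39 0.0607 0.024
[ 0.4455 -0.3886] 157 0.0507 0.048
78 ((0.6870443820953369, 0.21579129993915558), (0.3008175492286682, 0.005785584915429354), 87.61852264404297) [0.68682027 0.21261737]
dir 0.03567685 0.99936336 0.6866699 0.2100363
55 ((0.7081195116043091, -0.2055220901966095), (0.24104323983192444, 0.010671739466488361), 88.24087524414062) [ 0.7094537  -0.18797569]
dir 0.011659552 0.99993205 0.7086512 -0.191253
sep 0.21500237518120763 mid [0.64489126 0.21967542] yaw -0.038880512400581116
sep 0.17146903984898482 mid [ 0.67769896 -0.20669848] yaw -5.602153289042416e-05
```

```bash
cat > push.py <<'E'
from h import *
def quat(yaw):
    x=np.array([np.cos(yaw),np.sin(yaw),0]);z=np.array([0,0,-1.]);
    best=None
    for s in(1,-1):
        q=R.from_matrix(np.c_[s*x,np.cross(z,s*x),z]).as_quat()[[3,0,1,2]]
        j=kin.inverse_kinematics([.55,.2 if yaw==yaw else 0,.2],q)
        if j is not None:
            n=np.abs(j-np.array(env.get_state()['qpos'])).max()
            if best is None or n<best[0]: best=(n,q)
    return best[1]
def push(jar,tgt,yaw,rad,opening,z,zsafe=.2):
    ex=np.array([np.cos(yaw),np.sin(yaw)]);jar=np.array(jar);tgt=np.array(tgt)
    back=.011+np.sqrt(rad**2-(opening/2)**2)
    q=quat(yaw);mid=tgt-.03*ex;d=(mid-jar)/np.linalg.norm(mid-jar)
    P=lambda p,zz=z:np.r_[p-back*ex,zz]
    st=jar-.03*d
    env.reach(P(st,zsafe),q);env.grip(opening);env.movel(P(st))
    s=env.get_state();print('down',s['time'],s['opening'],s['tcp_pos']-P(st),s['force'])
    env.movel(P(jar-.005*d),.08)
    print('mid hit',env.movel(P(mid),.05,stop_force=25),env.get_state()['force'])
    hit=env.movel(P(tgt+.01*ex),.025,stop_force=5)
    s=env.get_state();e=(s['tcp_pos'][:2]-P(tgt)[:2]);print('end',hit,'along',e@ex,'force',s['force'],s['time'])
    return ex,q
def retreat(zsafe=.22):
    s=env.get_state();m=R.from_quat(np.array(s['orientation'])[[1,2,3,0]]).as_matrix()[:,0]
    m=m*np.sign(m[0]);p=np.array(s['tcp_pos'])
    p=p-.05*m;env.movel(p,.08);p[2]=zsafe;env.movel(p,.2);print('t',env.get_state()['time'])
E
python3 - <<'E'
from push import *
push([.5435,.2469],[.6449,.2197],-.0389,.040,.050,.083)
retreat()
p,d=camera("wrist");cv2.imwrite("pics/w1.png",p)
p,d=camera("top");cv2.imwrite("pics/top1.png",p);np.save("top1",d)
E
```

```text
down 3.3583 0.05008591451271894 [0.00051249 0.00020239 0.00064386] [ 0.42192281  0.75158767 -0.45213383]
mid hit False [-1.53308254 -0.00251917 -0.59939941]
end True along 0.0020887754962981052 force [-0.8979175  -0.5913962  -0.82259743] 6.7833
t 8.3833
```

View pics/w1.png

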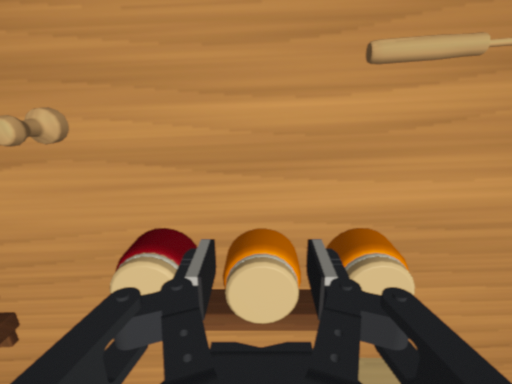

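The wrist view shows the wide stray jar at (262,290), between its neighbours at (150,285) and (372,285). Slim jar next.

```bash
python3 - <<'E'
from push import *
push([.5739,-.2235],[.6777,-.2067],0.,.029,.036,.096)
retreat()
p,d=camera("wrist");cv2.imwrite("pics/w2.png",p)
env.movel([.46,-.02,.25],.25)
c=calibration("top");img,d=camera("top");cv2.imwrite("pics/top2.png",img);np.save("top2",d)
seeds=[(.6449,.2197),(.6491,.3271),(.6407,.1123),(.6777,-.2067),(.6777,-.121),(.6777,-.2924),(.4892,.0202),(.4455,-.3886)]
o,P=lids(c,img,d,seeds,[.066]*3+[.084]*3+[.063,.05])
for r in o: print(np.round(r[0],4),r[1],np.round(r[2],4))
for s,a,b in((0,1,2),(3,4,5)):
    l,r=o[a][0],o[b][0];m=(l+r)/2;y=(l-r)/np.linalg.norm(l-r);x=np.array([y[1],-y[0]]);e=o[s][0]-m
    print('rel to mid of neighbours: x %.4f y %.4f'%(e@x,e@y))
print(env.get_state()['time'])
E
```

```text
down 11.2833 0.03612575647594033 [ 0.00045615 -0.00032495  0.00062779] [ 1.13803171 -0.16942411 -0.22583491]
mid hit False [-1.73857089 -0.6374578   0.75510073]
end True along 0.0021671400644462935 force [ 0.17448356 -0.10328815  0.2220073 ] 14.7083
t 16.2417
[0.6451 0.2197] 315 0.0661
[0.6487 0.3269] 317 0.0663
[0.6408 0.1121] 315 0.0663
[ 0.6783 -0.2047] 171 0.0848
[ 0.6776 -0.1211] 168 0.0842
[ 0.6778 -0.2922] 171 0.0845
[0. 0.] 0 0
[ 0.4456 -0.3887] 155 0.0509
rel to mid of neighbours: x 0.0004 y 0.0001
rel to mid of neighbours: x 0.0006 y 0.0019
17.425
```

View pics/top2.png

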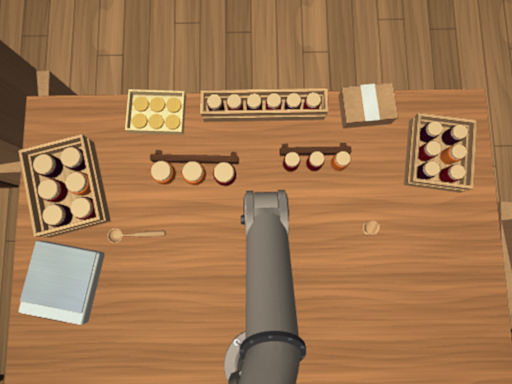

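In the top view both jars sit in their rows, the wide one at (193,172) and the slim one at (316,160). The arm is clear and hides only the stamp, so I'm handing in.

```bash
python3 - <<'E'
from cell import env,job
print(job.job_done(),env.get_state()['time'])
E
```

```text
the job is handed in; nothing more can be done
the job is handed in; nothing more can be done
```

Both stray jars are pushed into their gaps, wide first, then slim. I used the part-open fingers as a cradle behind each jar and pushed until the force stop triggered at the rail. The job was handed in at about 17.4 s.

My last check used the top camera, measuring each jar against the midpoint of its two neighbours:

| Jar | Along the push direction | Sideways |
|---|---|---|
| Wide | 0.4 mm | 0.1 mm |
| Slim | 0.6 mm | 1.9 mm |

- **Rail contact:** this is inferred from the force stop, which triggered about 2 mm past the expected contact point on both pushes, and from the jars lining up with their neighbours. I did not measure the contact directly.
- **Other things:** the neighbouring jars and the spool were unmoved to within 0.5 mm, and the spoon looked unmoved by eye. The arm hid the stamp in the last picture. It was upright in the wrist picture after the wide push, and the fingertips then crossed at least 60 mm above its height.

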